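# Set the popper on the curing station and hold the curing torch on it

### The arm

A 7-joint arm with a two-finger parallel gripper is mounted at the origin on a cart in front of the work surface, level with it; the furniture and walls round the work are solid. World frame = base frame: x ahead of the robot, y to its left, z up, the work surface at z = 0. Lengths are in m, angles in degrees, forces in N, time in s.
With the tool pointing down it reaches from about 0.425 to 0.875 m from the base axis. Payload 4.7 kg.
Tool frame: the origin (TCP) lies between the finger pads; the fingertips stand env.finger_overhang ahead of it and the grasp point (between the pads) lies 5 mm behind it (env.finger_overhang is the distance from the TCP to the fingertips, in m); z points along the fingers, y is the line along which they close (so a half turn about z gives the same grasp; the last joint's range is limited). The gripper opens to 87 mm and grips with 3 to 60 N. Pads are 19 mm wide; open, the fingers measure 117 mm over their backs; the gripper's body (75 mm by 190 mm) begins 51 mm behind the grasp point.
Start: joints at [-75.968, 18.392, -4.016, 83.108, 1.295, 78.541, -3.26], TCP at [0.149, 0.633, 0.237] pointing down, gripper open.
Joint ranges: [-163.93, 163.93], [-17.29, 119.83], [-79.2, 71.16], [3.27, 140.29], [-89.18, 269.18], [5.43, 117.66], [-154.24, 154.24]. Speed limits (degrees/s): [147.25, 147.25, 180, 180, 180, 180, 180].

### API

Orientations are given as [roll, pitch, yaw] about the fixed x, y, z axes, in that order (R = Rz(yaw) Ry(pitch) Rx(roll)).
In Python, from cell import telemetry, eyes, env, models gives the robot as it stands. The module is installed in compiled form; this text tells all that it offers.
- The arm moves only by the tool drive_tool, never from a script. Its arguments are lists of equal length, an entry for each row: "angular": the turn, a rotation vector about the tool's x, y, z in rad, a list of three; "delta_pos": the shift along the tool's x, y, z in cm, a list of three; "gripper": the finger opening in cm, from 0 to 8.7. A call has 1 to 20 rows; each row shifts and turns the commanded pose from where the row before left it, along the tool's axes as they then stand; what a row does not reach is not made up. A row lasts 1/10 s, in which the tool goes at most 50 mm and 8.59 degrees, less where a joint would pass 70% of its speed; a pose out of reach is approached as far as the arm can. A call with a gripper value outside its range is refused whole. The fingers move at their own pace and stop on an object; "squeeze" is the grip in N (left out, the last holds). Time passes only in rows, so rows that do not move let the fingers close. It gives the time, the measured TCP pose, the force, the opening and the grip force at its end, in the units of the state.
- telemetry.get_obs(): the state, without advancing time (a new reading comes with each control period).
- eyes.read_camera(name): name is "scene" or "top"; returns a dict with "pixels" (400x640x3 uint8, red, green, blue), "mtx" (3x3 intrinsics, pixels), "origin" and "orientation" of the camera in the world. Camera axes: x right, y down, z forward; pixel columns grow to the right and rows downward; lengths in m; the calibration is good to about 2 mm. A picture is of the moment at which its call begins. There is no depth.
- env.sign_off(): hands the job in; it is judged then, once.
Trained networks look in a picture, given as the dict that the camera call returned (one of the last four; its "shot" number tells which), for a name from the list of things; names that differ only in an ending like _2 or _b are one class to them, and where a whole thing is asked for, a point or a joint stands for the part that bears it (a point fixed in the world has none). Each returns a list of dicts, best first, with "p" (0 to 1); they miss things now and then, are a little off and sometimes report something else, mostly with a low value. They report only what shows in the picture. A call takes as long as a camera call. They do not tell look-alikes from the thing itself.
- models.search_frame(picture, target): "centre" ([column, row] in pixels, amid what is visible of it).
- models.cut_out(picture, target): "pixels" (400x640 bool, what is visible of it) and "centre" ([column, row] in pixels, amid what is visible of it).
The state is a dict: "time_s": time; "qpos": joint angles; "joint_velocities": joint speeds; "effort": joint torques, N m; "tool_pos": TCP position; "tool_rot": TCP orientation; "force": force on the tool from outside, world axes, zero at the start; "wrist_torque": the same for the moment, N m; "grip_width": finger opening in m; "grasp_force": force on a finger pad.
Only numpy, scipy, OpenCV 4.12 (cv2) and the standard library are available. Lean on these libraries where they do the work, as an engineer would, in place of code of your own. Each camera call takes 0.05 s, during which the arm holds its last target. There are 200 camera calls.

### The job

Take the carrier with the yellow popper by its orange grip and seat it on the grey curing station, the large hole over the large peg and the small hole over the small one, fully home, and let go of it. Then draw the black torch out of its blue holder and turn it so that it slants about halfway between upright and level, lens down, with the lens about 6 cm from the popper and pointing straight at it. Finish while still holding the torch there in the gripper, steady and touching nothing else, with the carrier still home on its pegs; do not push about the bottle, spool, jar and tape roll that stand around.

Things in the scene. Friction and masses are not known exactly. Their poses are not given: they have to be found in the camera images.
- station: Fixed grey curing station, a block 104 (x) x 136 (y) x 20 mm. Origin: centre of its underside, on the desk. Two brass pegs stand 12 mm above its top on its own y axis: the large one (diameter 13 mm) at y = +36 mm, the small one (diameter 9 mm) at y = -36 mm; the upper 5 mm of each is tapered. A small black disc and a green light mark its front left corner (-x, +y). Its yaw varies by up to 0.5 rad
- station_seat (a point): Centre of the station's top face, midway between the feet of the pegs, 20 mm above the desk; axes as the station's. The carrier's origin comes here when it is seated, its axes in line with the station's
- carrier: Loose aluminium plate 76 (x) x 104 (y) x 12 mm, about 0.16 kg, with the orange grip and the yellow popper on it. Origin: centre of its underside; z up. Through holes on its y axis: 16 mm wide at y = +36 mm (for the large peg), 12 mm wide at y = -36 mm (for the small peg). The orange grip is an upright slab 30 (x) x 12 (y) x 42 mm centred at x = +17 mm, from 12 to 54 mm above the underside. The popper stands over the plate's -x half. Starts flat on the desk
- carrier_grip (a point): Point in the middle of the orange grip where to take it (fingers closing along the carrier's y, across 12 mm): 17 mm towards +x from the carrier's axis, 36 mm above its underside, 18 mm below the grip's top; axes as the carrier's
- popper (a point): Middle of the yellow popper (a fishing-fly body 30 mm long along the carrier's y, up to 19 mm thick), the point to aim the torch at: in the carrier's frame x = -24 mm, y = 0, 44 mm above its underside, on a thin steel pin; axes as the carrier's
- holder: Fixed torch holder: a dark steel foot, disc of 80 mm diameter and 8 mm high, with a blue upright tube on it, outer diameter 37 mm, bore 31 mm, up to 48 mm above the desk; floor of the bore 12 mm above the desk. Origin: centre of its underside
- holder_mouth (a point): Centre of the mouth of the holder's tube, 48 mm above the desk
- torch: Loose black hand torch 98 mm long, about 0.12 kg, standing lens down in the holder; its tail stands out some 62 mm above the tube. Round; grips as a cylinder, 24 mm thick at the tail to 26 mm towards the lens (the slight waist cannot be felt). It may lean in the bore by up to 0.05 rad. Origin: centre of the tail's end face (on top at the start, about 110 mm above the desk). Its own z axis runs from the tail to the lens, so it points down at the start
- torch_lens (a point): Centre of the torch's lens face, at z = 98 mm in the torch's frame; its z axis is the direction of the beam, out of the lens
- task_lamp: Fixed black desk lamp at the right of the desk, in the way of an arm that swings in from the right: square foot, post 0.08 m farther right than its origin, 0.45 m tall, and a head about 0.25 m long at 0.45 to 0.6 m above the desk, which reaches some 0.15 m to the left of the origin. Origin: in the middle of its foot. Never moves
- glue_bottle: Bystander: white glue bottle with green label, 23 mm thick, 72 mm tall; origin centre of underside
- red_spool: Bystander: spool of red thread, 25 mm thick, 34 mm tall; origin centre of underside
- bead_jar: Bystander: small clear jar with white lid, 34 mm thick, 45 mm tall; origin centre of underside
- tape_roll: Bystander: tan roll of tape lying flat, 52 mm across, 16 mm high; origin centre of underside
There are look-alikes about, which are no part of the job. Several things have the shape of the carrier; the one meant has the colours described above.

How it is judged:
By the outcome, as a careful person would: the job done as asked, in the order asked, and still so for the second after the job is handed in, while the arm keeps its last pose, push and grip.
It also fails if it takes over 58 s, if anything falls off the work surface, if the arm or the gripper's body presses on something with over 40 N, if the wrist force passes 120 N, or if a joint passes its speed limit or range.

## Working session

There is one attempt and no reset: what is moved stays moved. The work goes in short steps, Python scripts to look and compute and a tool call to move; the robot and the scene stay as the last step left them, time stands still between calls to the robot, and variables do not carry over. Pictures are saved under pics/ and viewed, at most 10 in all, crops included, and the job is handed in when it is done.

Besides the shell and the picture viewer there is one more tool, called as name(argument=value, ...) on one line, values as JSON. drive_tool: Moves the arm, as the interface text tells. Its arguments: {"type":"object","properties":{"angular":{"type":"array","items":{"type":"array","items":{"type":"number"}}},"delta_pos":{"type":"array","items":{"type":"array","items":{"type":"number"}}},"gripper":{"type":"array","items":{"type":"number"}},"squeeze":{"type":"number"}},"required":["angular","delta_pos","gripper"]}

```bash
mkdir -p pics; cat > h.py <<'E'
import numpy as np, cv2
from scipy.spatial.transform import Rotation as R
from cell import telemetry, eyes, env, models
def Rc(o):
    o=np.array(o,float)
    return o if o.shape==(3,3) else R.from_euler('xyz',o,degrees=True).as_matrix()
def shot(n,f=None):
    p=eyes.read_camera(n)
    if f: cv2.imwrite('pics/'+f,p['pixels'][:,:,::-1])
    return p
def ray(p,uv):
    d=Rc(p['orientation'])@np.linalg.solve(np.array(p['mtx']),[uv[0],uv[1],1.]); return np.array(p['origin']),d
def atz(p,uv,z):
    o,d=ray(p,uv); return o+d*(z-o[2])/d[2]
def proj(p,X):
    c=(np.atleast_2d(X)-np.array(p['origin']))@Rc(p['orientation'])@np.array(p['mtx']).T
    return c[:,:2]/c[:,2:]
def tri(p,u,q,v):
    A=[];b=[]
    for pp,x in((p,u),(q,v)):
        o,d=ray(pp,x);d=d/np.linalg.norm(d);M=np.eye(3)-np.outer(d,d);A.append(M);b.append(M@o)
    return np.linalg.lstsq(np.vstack(A),np.hstack(b),rcond=None)[0]
E
python3 - <<'E'
from h import *
s=shot('scene','s0.png');t=shot('top','t0.png')
print(env.finger_overhang,telemetry.get_obs())
for p in(s,t):
    print(p['mtx'],p['origin'],p['orientation'])
    for n in['station','carrier','holder','torch','task_lamp','glue_bottle','red_spool','bead_jar','tape_roll','popper','carrier_grip']:
        print(n,[(np.round(d['centre']).tolist(),round(d['p'],2)) for d in models.search_frame(p,n)][:5])
E
```

```text
0.014 {'time_s': 0.1, 'qpos': array([-75.96730781,  18.43508338,  -4.01558678,  83.16628061,
         1.29693543,  78.54127969,  -3.25992469]), 'joint_velocities': array([ 0.06105021, -0.08988698, -0.03368362, -0.06330702,  0.05461056,
        0.00178624, -0.0267501 ]), 'effort': array([ 3.58750394e-04, -4.92569339e+01, -4.05359203e-01, -3.13398385e+01,
       -6.42529875e-02,  3.94243759e-02,  5.27764814e-05]), 'tool_pos': array([0.14865443, 0.63230017, 0.23558211]), 'tool_rot': array([-1.79902694e+02,  7.27184695e-03,  1.66777386e+02]), 'force': array([ 0.3820108 , -0.05494703, -0.17618412]), 'wrist_torque': array([-0.018721  ,  0.02789971,  0.00961314]), 'grasp_force': 0.0, 'grip_width': 0.08703629678702747}
[[507.93273382   0.         316.48102785]
 [  0.         507.93273382 202.08993324]
 [  0.           0.           1.        ]] [-0.2557076   0.64870323  1.32301923] [-141.94243155   -0.31498955 -121.42186367]
station [([390.0, 186.0], 0.65)]
carrier [([265.0, 249.0], 0.59)]
holder [([325.0, 218.0], 0.58), ([344.0, 176.0], 0.46)]
torch [([327.0, 206.0], 0.43), ([386.0, 189.0], 
[... 214 characters left out ...]
0, 248.0], 0.53)]
[[421.71686139   0.         315.04969116]
 [  0.         421.71686139 201.57510282]
 [  0.           0.           1.        ]] [-0.11823866 -0.06045706  1.65639996] [-155.01070468    0.42406367  -74.79018285]
station [([374.0, 242.0], 0.65), ([360.0, 206.0], 0.45)]
carrier [([270.0, 212.0], 0.77), ([200.0, 213.0], 0.58)]
holder [([320.0, 223.0], 0.63)]
torch [([322.0, 218.0], 0.55), ([267.0, 212.0], 0.33)]
task_lamp []
glue_bottle []
red_spool [([359.0, 206.0], 0.6), ([313.0, 191.0], 0.5), ([322.0, 222.0], 0.42)]
bead_jar [([333.0, 195.0], 0.56)]
tape_roll []
popper [([271.0, 212.0], 0.87), ([201.0, 213.0], 0.74)]
carrier_grip [([199.0, 214.0], 0.87), ([267.0, 212.0], 0.7)]
```

```bash
ls pics
```

```text
s0.png
t0.png
```

```bash
python3 - <<'E'
import cv2
for n,x0,y0,x1,y1 in(('s0',220,140,440,290),('t0',180,150,400,270)):
    i=cv2.imread(f'pics/{n}.png');c=i[y0:y1,x0:x1];cv2.imwrite(f'pics/{n}c.png',cv2.resize(c,None,fx=3.6,fy=3.6,interpolation=cv2.INTER_CUBIC))
E
```

```text
(no output)
```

View pics/s0c.png

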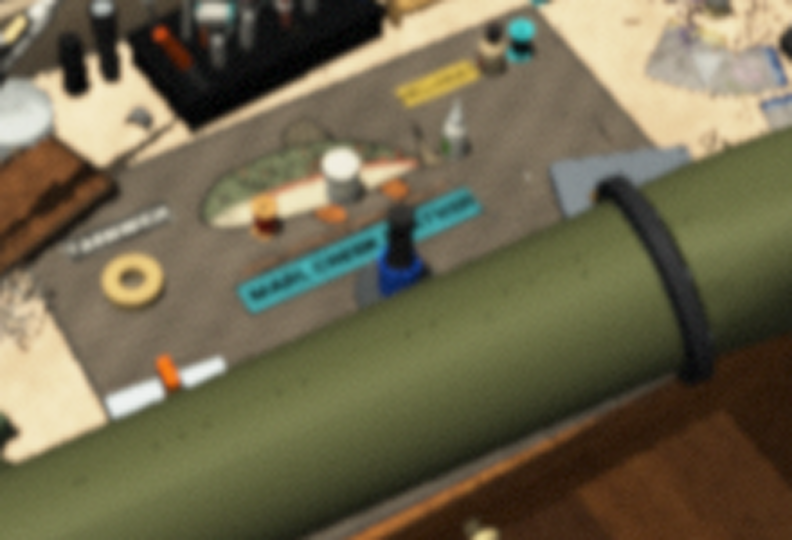

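View pics/t0.png

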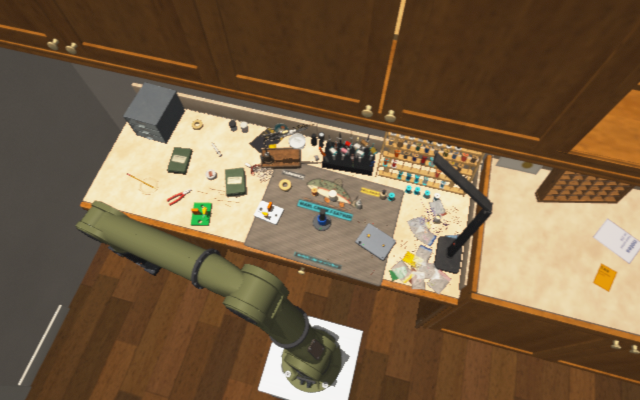

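View pics/t0c.png

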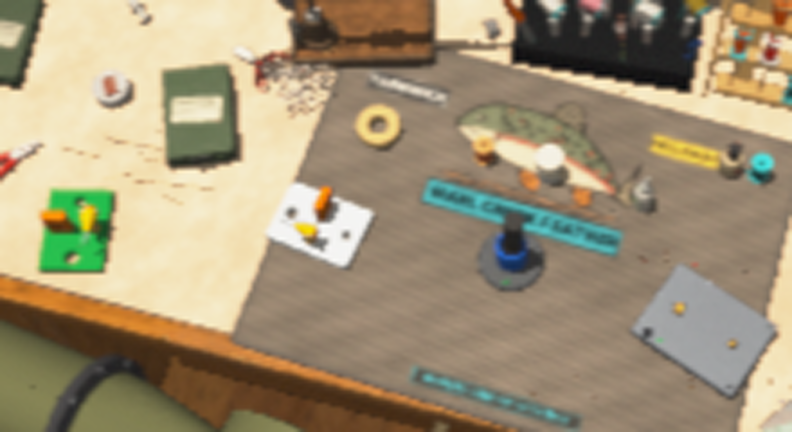

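Top picture: of the two carrier-shaped things, the one at (200,213) has a green plate, so it is the look-alike. The one at (270,212) has an aluminium plate with an orange grip and yellow popper, so it is the one I want. The station is at about (375,242), with pegs near (369,235.6) and (383.3,245.3) and the black mark at (360,242). The torch and holder are at (322,220). Next I fit the poses.

```bash
cat > fit.py <<'E'
from h import *
from scipy.optimize import minimize
def box(x,y,th,lx,ly,lz,z0=0):
    c,s=np.cos(th),np.sin(th);P=[]
    for i in(-1,1):
        for j in(-1,1):
            for z in(z0,z0+lz): P.append([x+c*i*lx/2-s*j*ly/2,y+s*i*lx/2+c*j*ly/2,z])
    return np.array(P)
def render(p,P,x0,y0,w,h,k=8):
    q=(proj(p,P)-[x0-.5,y0-.5])*k-.5
    hull=cv2.convexHull(q.astype(np.float32))
    m=np.zeros((h*k,w*k),np.uint8);cv2.fillPoly(m,[np.round(hull*16).astype(int)],255,shift=4)
    return cv2.resize(m,(w,h),interpolation=cv2.INTER_AREA)/255.
def fit(p,soft,wt,x0,y0,dims,g):
    h,w=soft.shape
    f=lambda v:(wt*(render(p,box(v[0],v[1],v[2],*dims),x0,y0,w,h)-soft)**2).sum()
    best=None
    for dth in(0,-.1,.1):
        S=np.array([g+[0,0,dth]]+[g+np.array(e)+[0,0,dth] for e in([.01,0,0],[0,.01,0],[0,0,.1])])
        r=minimize(f,S[0],method='Nelder-Mead',options=dict(initial_simplex=S,xatol=1e-5,fatol=1e-4))
        if best is None or r.fun<best.fun:best=r
    return best
E
python3 - <<'E'
from fit import *
t=shot('top')
for _ in range(4): pass
I=t['pixels'].astype(float)
# carrier: plate whiteness (min channel)
x0,y0,w,h=248,194,44,36
c=I[y0:y0+h,x0:x0+w]
for n,(u,v) in dict(mat=(6,22),plate=(20,8)).items(): print(n,c[v,u])
print(np.round(c[6:30:2,4:40:2].min(2)).astype(int))
x0,y0,w,h=352,218,46,46
c=I[y0:y0+h,x0:x0+w];print('st');print(np.round((c[...,2]-c[...,0])[2:44:3,2:44:3]).astype(int))
print(atz(t,(270,212),.012),atz(t,(376,242),.02))
a,b=atz(t,(368.9,235.6),.03),atz(t,(383.3,245.3),.03);print(a,b,np.linalg.norm(a-b),np.arctan2(*(a-b)[:2]))
print(atz(t,(322,224),.0))
a,b=atz(t,(261,209.2),.012),atz(t,(276.4,215.3),.012);print(a,b,np.linalg.norm(a-b))
E
```

```text
mat [200. 178. 154.]
plate [191. 157. 132.]
[[194 198 192 193 185 148 119 104 104 102 106 110 111 110 112 113 112 112]
 [192 191 195 196 230 242 239 211 132  10  90 109 110 113 114 111 111 110]
 [191 196 194 204 240 242 242 242 141  10 117 123 107 106 105 108 109 104]
 [188 190 189 229 240 241 242 225  10  10 104 204 219 150 109 105 107 109]
 [183 185 204 232 123 187 241 222  39  22  97 214 243 242 238 197 113 111]
 [188 189 230 234 160 218 240 239  85  64 135 241 242 242 243 222  97 110]
 [185 203 241 239 222  98  79 141 211 235 239 242 242 242 241 134 105 107]
 [186 230 241 241 242 208  10  10 169 241 242 229 163 241 220  93 108 106]
 [188 154 200 238 240 240 127  54 122 163 241 233 191 239 133 104 108 111]
 [183 120 111 115 154 231 236 177 125 200 242 243 242 221 110 112 112 109]
 [172 108 112 111 109 109 124 202 237 239 242 243 242 135 113 114 111 110]
 [142 108 111 111 115 115 111 113 128 156 233 241 218  96 109 109 111 111]]
st
[[ -36  -37  -35  -37  -39  -39  -40  -41  -40  -41  -39  -38  -38  -37]
 [ -36  -37  -37  -40  -40  -12  -70  -40  -37  -39  -37  -38  -39  -37]
 [ -38
[... 482 characters left out ...]
1  -30    2    3   -4]
 [ -40  -40  -36    0    2    1    3    3    3    2    1    3    3  -70]
 [ -41  -37  -37  -38  -26    2    2    3    3    3    3    3  -34  -56]
 [ -39  -40  -40  -40  -40  -39   -3    3    3    2    4    0  -58  -53]
 [ -41  -40  -39  -40  -39  -36  -38  -27    2    3    3  -29  -50  -69]
 [ -39  -40  -39  -36  -38  -39  -40  -38  -38   -3  -11  -60  -45  -44]]
[0.52124485 0.32475181 0.012     ] [ 0.50303531 -0.13755867  0.02      ]
[ 0.51884835 -0.10339675  0.03      ] [ 0.49306216 -0.168507    0.03      ] 0.07003050781454814 0.3770869123023013
[0.53020537 0.09809064 0.        ]
[0.52370491 0.36589743 0.012     ] [0.51373605 0.29384319 0.012     ] 0.0727405814981097
```

```bash
cat >> fit.py <<'E'
def fitthing(p,x0,y0,w,h,dims,g,bg=-38.):
    c=p['pixels'][y0:y0+h,x0:x0+w].astype(float);d=c[...,2]-c[...,0]
    soft=np.clip((d-bg)/(3-bg),0,1)
    bad=((d<-55)|(c.max(2)<70)|(d>25)).astype(np.uint8)
    wt=1.-cv2.dilate(bad,np.ones((3,3),np.uint8))
    r=fit(p,soft,wt,x0,y0,dims,np.array(g));return r.x,r.fun
def cent(p,u,v,rad,score):
    x0,y0=int(u)-rad,int(v)-rad;c=p['pixels'][y0:y0+2*rad+1,x0:x0+2*rad+1].astype(float)
    s=np.clip(score(c),0,None);yy,xx=np.mgrid[y0:y0+2*rad+1,x0:x0+2*rad+1]
    return np.array([(s*xx).sum(),(s*yy).sum()])/s.sum()
E
python3 - <<'E'
from fit import *
for k in range(2):
    t=shot('top')
    cx=fitthing(t,248,194,44,36,(.076,.104,.012),[.52,.325,-.137]);print('carrier',cx)
    sx=fitthing(t,352,218,46,46,(.104,.136,.020),[.503,-.137,-.377]);print('station',sx)
    br=lambda c:(c[...,0]-c[...,2])-15
    pa,pb=cent(t,369,235.6,3,br),cent(t,383.4,245.3,3,br);print(pa,pb)
    A,B=atz(t,pa,.027),atz(t,pb,.027)
    print(A,B,np.linalg.norm(A-B),(A+B)/2)
    th=sx[0][2];print('pred',[proj(t,[sx[0][0]-np.sin(th)*y,sx[0][1]+np.cos(th)*y,.027]) for y in(.036,-.036)])
s=shot('scene')
th=cx[0][2];C=cx[0];Rz=R.from_euler('z',th).as_matrix()
print('grip/popper scene',proj(s,Rz@[.017,0,.054]+[C[0],C[1],0]),proj(s,Rz@[-.024,0,.044]+[C[0],C[1],0]))
print('top',proj(t,Rz@[.017,0,.054]+[C[0],C[1],0]),proj(t,Rz@[-.024,0,.044]+[C[0],C[1],0]))
g=Rz@[.017,0,.036]+[C[0],C[1],0]
o=telemetry.get_obs();Rt=Rc(o['tool_rot']);print('delta tool',Rt.T@(g-o['tool_pos']),g,o['tool_rot'],np.degrees(th))
E
```

```text
carrier (array([ 0.52097185,  0.33249333, -0.1327528 ]), np.float64(13.28825995401485))
station (array([ 0.50957929, -0.1351502 , -0.35732996]), np.float64(12.474733138149173))
[368.21117166 235.05313351] [382.94980695 244.91119691]
[ 0.52162732 -0.10024462  0.027     ] [ 0.4954542  -0.16700752  0.027     ] 0.07170994540194162 [ 0.50854076 -0.13362607  0.027     ]
pred [array([[368.52052531, 235.00304404]]), array([[383.47652298, 244.67867209]])]
carrier (array([ 0.52073534,  0.33226298, -0.13650495]), np.float64(13.202587912350554))
station (array([ 0.50957929, -0.1351502 , -0.35732996]), np.float64(12.324780378937218))
[368.21253406 235.05585831] [382.95384615 244.91153846]
[ 0.52161712 -0.10025253  0.027     ] [ 0.49545703 -0.16702364  0.027     ] 0.07171283274061255 [ 0.50853707 -0.13363808  0.027     ]
pred [array([[368.52052531, 235.00304404]]), array([[383.47652298, 244.67867209]])]
grip/popper scene [[266.79201928 241.54017087]] [[271.81722939 254.03798741]]
top [[268.96386218 204.23203788]] [[264.95547027 213.47391288]]
delta tool [-0.44783207 -0.20587908  0.20058991] [0.5375772  0.32994959 0.036     ] [1.79994222e+02 1.67754892e-03 1.66777744e+02] -7.821157259976294
```

drive_tool(angular=[[0,0,0],[0,0,0],[0,0,0],[0,0,0],[0,0,0],[0,0,0],[0,0,0],[0,0,0],[0,0,0],[0,0,0],[0,0,0],[0,0,0],[0,0,0],[0,0,0],[0,0,-0.031],[0,0,-0.031],[0,0,-0.031],[0,0,0]], delta_pos=[[-1.6,-0.73,0],[-3.2,-1.47,0],[-3.2,-1.47,0],[-3.2,-1.47,0],[-3.2,-1.47,0],[-3.2,-1.47,0],[-3.2,-1.47,0],[-3.2,-1.47,0],[-3.2,-1.47,0],[-3.2,-1.47,0],[-3.2,-1.47,0],[-3.2,-1.47,0],[-3.2,-1.47,0],[-3.2,-1.47,0],[-1.6,-0.73,3],[0,0,4],[0,0,4],[0,0,0]], gripper=[8.7,8.7,8.7,8.7,8.7,8.7,8.7,8.7,8.7,8.7,8.7,8.7,8.7,8.7,8.7,8.7,8.7,8.7])

```text
time_s: 3.2
tool_pos: [0.5346, 0.326, 0.1206]
tool_rot: [-179.5, -0.5, 172.0]
force: [-0.4, -0.8, -1.5]
grip_width: 0.0869
grasp_force: 0.0
```

```bash
python3 - <<'E'
from h import *
s=shot('scene','s1.png');t=shot('top','t1.png')
o=telemetry.get_obs();print(o['tool_pos'],o['tool_rot'])
g=np.array([.5376,.3299,.031]);print(Rc(o['tool_rot']).T@(g-o['tool_pos']))
print(proj(s,o['tool_pos']),proj(t,o['tool_pos']))
a=cv2.resize(s['pixels'][150:300,200:420,::-1],None,fx=3.6,fy=3.6,interpolation=cv2.INTER_CUBIC)
cv2.imwrite('pics/s1c.png',a)
E
```

```text
[0.5379988  0.32903443 0.12697901] [-1.79952377e+02 -2.38991511e-02  1.72017522e+02]
[0.0004751  0.00088158 0.09597851]
[[265.19034884 227.21282076]] [[267.28322708 196.64155751]]
```

View pics/s1c.png

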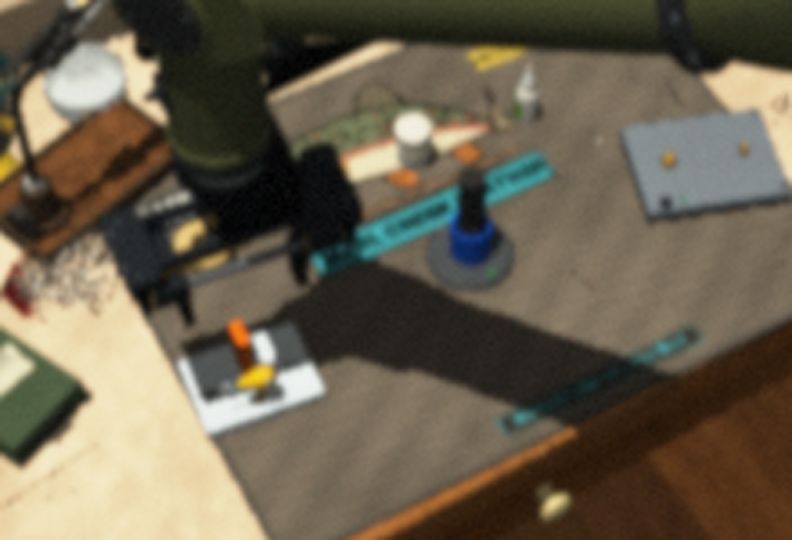

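Scene view: the gripper is above the white carrier (grip at crop (240,340)). The pegs show at about (385.8,194.2) and (406.7,191.4), and the torch tail at about (331,199). I will cross-check these points from this camera.

```bash
python3 - <<'E'
from fit import *
s=shot('scene');t=shot('top')
# station fit in scene
x0,y0,w,h=366,172,58,44
c=s['pixels'][y0:y0+h,x0:x0+w].astype(float);print(np.round((c[...,2]-c[...,0])[::8,::8]))
print('st scene',fitthing(s,x0,y0,w,h,(.104,.136,.020),[.508,-.134,-.36]))
br=lambda c:(c[...,0]-c[...,2])-15
pa,pb=cent(s,385.8,194.2,3,br),cent(s,406.7,191.4,3,br);A,B=atz(s,pa,.027),atz(s,pb,.027)
qa,qb=cent(t,368.5,235,3,br),cent(t,383.2,244.8,3,br)
print(pa,pb,A,B,np.linalg.norm(A-B),(A+B)/2,'tri',tri(s,pa,t,qa),tri(s,pb,t,qb))
yel=lambda c:((c[...,0]>150)&(c[...,1]>.6*c[...,0])&(c[...,2]<.45*c[...,0]))*1.
org=lambda c:((c[...,0]>120)&(c[...,1]<.6*c[...,0])&(c[...,2]<.3*c[...,0]))*1.
blu=lambda c:((c[...,2]>60)&(c[...,0]<.5*c[...,2])&(c[...,1]<.6*c[...,2]))*1.
for n,f,u in(('yel',yel,(271,254)),('org',org,(266,243))): print(n,cent(s,*u,9,f))
print('blue',cent(s,331,214,9,blu),'t',cent(t,322,220,9,blu))
C=np.array([.5209,.3324,0]);Rz=R.from_euler('z',-.135).as_matrix()
print(proj(s,[Rz@[-.024,0,.044]+C,Rz@[.017,0,.034]+C,Rz@[.017,0,.054]+C]))
E
```

```text
[[-32. -31. -30. -34. -68. -67. -66. -62.]
 [-32. -33. -31. -34. -24. -45. -69. -63.]
 [-30.  11.  11.  11.  10.   1. -51. -56.]
 [-29. -18.   9.  10.  10.   9.   9. -57.]
 [-28. -35.  10.  11.   8.   9.   7. -37.]
 [-33. -32. -30. -29. -31. -32. -30. -31.]]
st scene (array([ 0.50665479, -0.13328615, -0.37145396]), np.float64(36.398734015494426))
[385.32049519 193.7221458 ] [406.20192308 190.75961538] [ 0.51915093 -0.09811659  0.027     ] [ 0.49362492 -0.16464157  0.027     ] 0.07125411976800788 [ 0.50638792 -0.13137908  0.027     ] tri [ 0.52264374 -0.10061146  0.02249971] [ 0.49674038 -0.16747223  0.02240627]
yel [270.83333333 254.04761905]
org [265.90909091 242.45454545]
blue [330.07291667 216.77083333] t [321.33333333 221.53333333]
[[271.76140101 254.01380447]
 [267.19191668 245.20069812]
 [266.71750252 241.52350473]]
```

drive_tool(angular=[[0,0,0],[0,0,0],[0,0,0],[0,0,0],[0,0,0],[0,0,0],[0,0,0],[0,0,0],[0,0,0],[0,0,0],[0,0,0],[0,0,0]], delta_pos=[[0,0,2],[0,0,3],[0,0,3],[0,0,1.2],[0,0,0.4],[0,0,0],[0,0,0],[0,0,0],[0,0,0],[0,0,0],[0,0,0],[0,0,0]], gripper=[6,5,4,3.5,3,2.4,1.8,1,0.5,0.5,0.5,0.5], squeeze=30)

```text
time_s: 4.6
tool_pos: [0.5381, 0.3306, 0.0311]
tool_rot: [179.9, 0.0, 172.1]
force: [0.2, 1.1, 2.5]
grip_width: 0.0119
grasp_force: 30.0
```

drive_tool(angular=[[0,0,0],[0,0,0],[0,0,0],[0,0,0],[0,0,0],[0,0,0],[0,0,0],[0,0,0]], delta_pos=[[0,0,-1],[0,0,-3],[0,0,-3.5],[0,0,-3.5],[0,0,-2],[0,0,-1],[0,0,0],[0,0,0]], gripper=[0.5,0.5,0.5,0.5,0.5,0.5,0.5,0.5])

```text
time_s: 5.4
tool_pos: [0.537, 0.3295, 0.1692]
tool_rot: [-179.9, -0.1, 172.1]
force: [0.4, -1.2, -2.6]
grip_width: 0.0119
grasp_force: 30.0
```

drive_tool(angular=[[0,0,0],[0,0,0],[0,0,0],[0,0,0],[0,0,0],[0,0,0],[0,0,0],[0,0,0],[0,0,0],[0,0,0],[0,0,0],[0,0,0],[0,0,0],[0,0,0],[0,0,0.06],[0,0,0.06],[0,0,0.06],[0,0,0.05],[0,0,0],[0,0,0]], delta_pos=[[-0.2,-1.8,0],[-0.4,-3.6,0],[-0.4,-3.6,0],[-0.4,-3.6,0],[-0.4,-3.6,0],[-0.4,-3.6,0],[-0.4,-3.6,0],[-0.4,-3.6,0],[-0.4,-3.6,0],[-0.4,-3.6,0],[-0.4,-3.6,0],[-0.4,-3.6,0],[-0.4,-3.6,0],[-0.1,-1.8,0],[0,0,1],[0,0,2.5],[0,0,2.5],[0,0,2],[0,0,1],[0,0,0]], gripper=[0.5,0.5,0.5,0.5,0.5,0.5,0.5,0.5,0.5,0.5,0.5,0.5,0.5,0.5,0.5,0.5,0.5,0.5,0.5,0.5])

```text
time_s: 7.4
tool_pos: [0.5217, -0.141, 0.0785]
tool_rot: [-179.9, -0.2, 158.9]
force: [-0.3, 0.1, -3.0]
grip_width: 0.0117
grasp_force: 30.0
```

```bash
python3 - <<'E'
from h import *
s=shot('scene');t=shot('top')
o=telemetry.get_obs();print(o['tool_pos'],o['tool_rot'])
f=lambda p,x,y:cv2.resize(p['pixels'][y:y+90,x:x+110,::-1],None,fx=5,fy=5,interpolation=cv2.INTER_CUBIC)
a=np.vstack([cv2.resize(f(s,345,150),(550,300)),cv2.resize(f(t,325,195),(550,300))])
cv2.imwrite('pics/st2.png',cv2.resize(np.vstack([f(s,345,150)[:300],f(t,325,195)[:300]]),None,fx=1,fy=1));np.savez('p2.npz',s=s['pixels'],t=t['pixels'])
E
```

```text
[ 0.52391611 -0.14104093  0.08086141] [-1.79991995e+02  9.48033388e-03  1.58947773e+02]
```

View pics/st2.png

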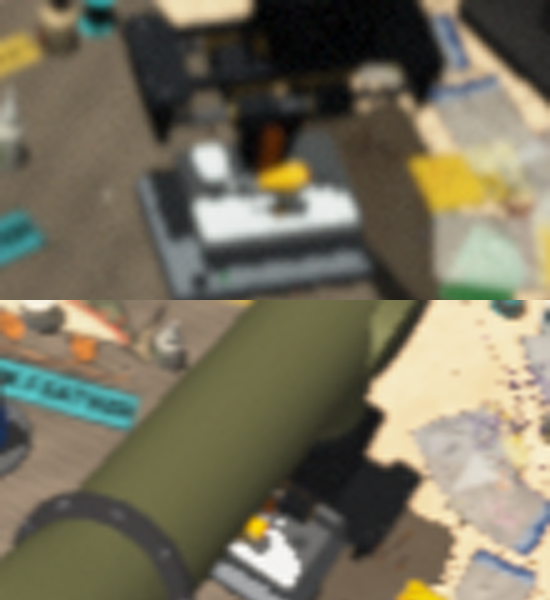

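```bash
python3 - <<'E'
from fit import *
s=shot('scene');o=telemetry.get_obs()
Rt=Rc(o['tool_rot']);yaw=R.from_matrix(Rt).as_euler('xyz')[2]-np.pi
c0=o['tool_pos']+R.from_euler('z',yaw).as_matrix()@[-.0175,0,-.031]
print('carrier by tcp',c0,yaw)
yel=lambda c:((c[...,0]>150)&(c[...,1]>.6*c[...,0])&(c[...,2]<.45*c[...,0]))*1.
q=cent(s,401.8,185.6,7,yel);pp=atz(s,q,c0[2]+.044)
print('popper px',q,'-> carrier (scene frame)',pp-R.from_euler('z',yaw).as_matrix()@[-.024,0,.044])
# popper at pickup, scene frame: px 270.83,254.05
Y=R.from_euler('z',np.radians(-7.9)).as_matrix()
print('pickup scene-frame carrier',atz(s,(270.83,254.05),.044)-Y@[-.024,0,.044],'by tcp',np.array([.5381,.3306,0])-Y@[.0175,0,0])
P=box(c0[0],c0[1],yaw,.076,.104,.012,c0[2]);print(np.round(proj(s,P),1))
st=box(.5075,-.1335,-.368,.104,.136,.02);print(np.round(proj(s,st),1))
# plate soft fit in scene: bright neutral
x0,y0,w,h=376,172,46,34
c=s['pixels'][y0:y0+h,x0:x0+w].astype(float)
for r in range(10,32): print(y0+r,np.round(c[r,::2].min(1)).astype(int).tolist())
E
```

```text
carrier by tcp [ 0.50817843 -0.13470214  0.05043884] -0.367443234463948
popper px [401.08108108 184.10810811] -> carrier (scene frame) [ 0.50709856 -0.1337776   0.05043884]
pickup scene-frame carrier [5.22207540e-01 3.34747005e-01 4.16333634e-17] by tcp [0.52076608 0.33300528 0.        ]
[[416.  193.7]
 [416.6 191.3]
 [384.8 198.1]
 [385.2 195.7]
 [409.2 176.1]
 [409.7 173.8]
 [378.8 180.3]
 [379.2 177.9]]
[[419.3 206.2]
 [420.3 202.5]
 [379.3 212. ]
 [379.9 208.3]
 [410.1 182.4]
 [411.  178.6]
 [371.5 187.8]
 [372.  184. ]]
182 [80, 62, 65, 85, 188, 232, 232, 181, 71, 29, 20, 15, 24, 48, 62, 70, 80, 77, 76, 57, 51, 48, 48]
183 [64, 47, 55, 79, 158, 224, 225, 192, 93, 63, 35, 18, 29, 38, 49, 61, 76, 74, 77, 56, 49, 52, 49]
184 [48, 36, 52, 75, 126, 188, 191, 169, 110, 96, 59, 24, 29, 28, 60, 59, 72, 70, 77, 61, 47, 51, 50]
185 [47, 42, 46, 69, 97, 127, 127, 120, 113, 109, 86, 28, 28, 35, 82, 84, 80, 78, 78, 66, 51, 51, 53]
186 [44, 39, 45, 69, 77, 84, 82, 91, 98, 105, 98, 51, 40, 51, 93, 142, 121, 107, 83, 73, 56, 52, 50]
187 [52, 41, 44, 66, 79, 75, 78, 111, 102, 105, 102, 99, 68, 7
[... 1086 characters left out ...]
 119, 105, 91, 83, 77, 68, 56, 57, 52, 46, 46, 43, 43, 48, 53, 57]
198 [95, 117, 116, 128, 104, 94, 85, 76, 66, 61, 55, 50, 47, 43, 41, 41, 44, 42, 41, 55, 54, 49, 58]
199 [91, 126, 129, 133, 112, 65, 58, 53, 49, 44, 45, 41, 42, 42, 42, 44, 55, 57, 60, 82, 79, 48, 57]
200 [82, 123, 134, 134, 113, 49, 45, 41, 43, 43, 43, 42, 48, 58, 59, 61, 83, 93, 92, 109, 104, 55, 49]
201 [77, 117, 132, 134, 114, 48, 46, 44, 47, 55, 59, 58, 71, 89, 92, 91, 113, 120, 116, 125, 114, 63, 41]
202 [78, 112, 133, 133, 118, 54, 60, 60, 68, 77, 92, 91, 100, 121, 121, 119, 127, 129, 125, 125, 113, 74, 36]
203 [81, 105, 134, 134, 115, 75, 90, 87, 99, 108, 117, 120, 123, 128, 130, 127, 126, 124, 119, 112, 102, 73, 34]
```

drive_tool(angular=[[0,0,0],[0,0,0],[0,0,0],[0,0,0],[0,0,0],[0,0,0],[0,0,0]], delta_pos=[[0.06,0.1,0.5],[0,0,0.8],[0,0,0.5],[0,0,0.2],[0,0,0.2],[0,0,0.1],[0,0,0]], gripper=[0.5,0.5,0.5,0.5,0.5,0.5,0.5])

```text
time_s: 8.25
tool_pos: [0.5241, -0.1395, 0.0576]
tool_rot: [180.0, 0.0, 158.9]
force: [-0.0, -0.3, -2.2]
grip_width: 0.012
grasp_force: 30.0
```

drive_tool(angular=[[0,0,0],[0,0,0],[0,0,0],[0,0,0],[0,0,0]], delta_pos=[[0,0,0.2],[0,0,0.2],[0,0,0.2],[0,0,0.1],[0,0,0]], gripper=[0.5,0.5,0.5,0.5,0.5])

```text
time_s: 8.75
tool_pos: [0.5241, -0.1394, 0.0511]
tool_rot: [180.0, 0.0, 158.9]
force: [-0.3, 0.2, 3.8]
grip_width: 0.0114
grasp_force: 30.0
```

drive_tool(angular=[[0,0,0],[0,0,0],[0,0,0],[0,0,0],[0,0,0],[0,0,0],[0,0,0],[0,0,0],[0,0,0],[0,0,0]], delta_pos=[[0,0,0],[0,0,0],[0,0,0],[0,0,0],[0,0,-0.5],[0,0,-2],[0,0,-4],[0,0,-4],[0,0,-3],[0,0,0]], gripper=[2,3,4,4,4,4,4,4,5,5])

```text
time_s: 9.75
tool_pos: [0.5268, -0.1402, 0.1908]
tool_rot: [179.8, 0.5, 158.9]
force: [1.0, -0.2, -0.2]
grip_width: 0.0475
grasp_force: 0.0
```

```bash
python3 - <<'E'
from fit import *
s=shot('scene');t=shot('top');o=telemetry.get_obs();print(o['tool_pos'],o['tool_rot'],o['grip_width'])
yel=lambda c:((c[...,0]>150)&(c[...,1]>.6*c[...,0])&(c[...,2]<.45*c[...,0]))*1.
P=[.4856,-.1249,.064];print('popper',cent(s,*proj(s,P)[0],7,yel),proj(s,P))
a=cv2.resize(s['pixels'][150:250,300:440,::-1],None,fx=5,fy=5,interpolation=cv2.INTER_CUBIC)
cv2.imwrite('pics/s3c.png',a)
for n,p in(('s',s),('t',t)):
    for k in('torch','holder'):
        print(n,k,[(np.round(d['centre'],1).tolist(),round(d['p'],2)) for d in models.search_frame(p,k)])
E
```

```text
[ 0.52411783 -0.13942499  0.18626871] [1.79948743e+02 8.45064906e-02 1.58925176e+02] 0.04899244661957914
popper [399.48484848 189.90909091] [[399.55170067 190.06358174]]
s torch [([327.5, 208.1], 0.71)]
s holder [([330.6, 220.7], 0.84)]
t torch [([281.9, 186.7], 0.73), ([324.2, 216.9], 0.4), ([384.2, 253.0], 0.22)]
t holder [([322.3, 221.6], 0.69)]
```

View pics/s3c.png

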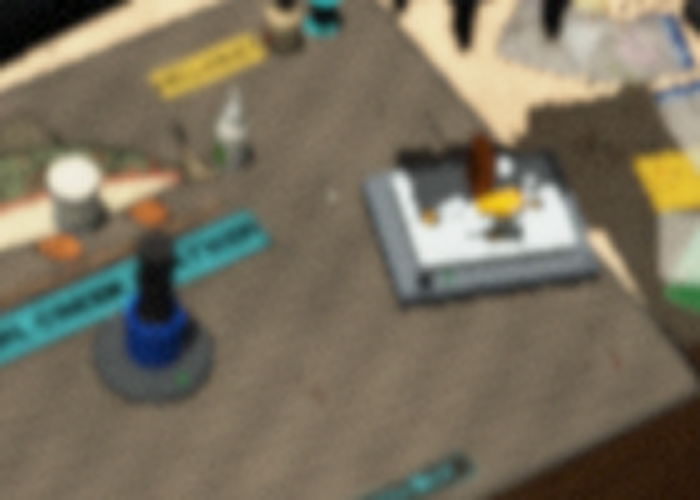

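The carrier is seated: both pegs show in their holes, and the popper is within 0.2 px of where it should be. The torch tail is near (331,199), the tube mouth near (331.4,211) and the foot near (330.6,221). I will locate the torch now.

```bash
python3 - <<'E'
from fit import *
s=shot('scene');t=shot('top');o=telemetry.get_obs()
blu=lambda c:((c[...,2]>60)&(c[...,0]<.5*c[...,2])&(c[...,1]<.6*c[...,2]))*1.
drk=lambda c:(c.max(2)<75)*1.
for n,p,g in(('s',s,(331,199)),('t',t,(322.5,211))):
    x,y=int(g[0]),int(g[1]);c=p['pixels'][y-6:y+26,x-10:x+12].astype(int)
    m=c.max(2);b=blu(c)
    print(n);[print(y-6+r,' '.join(f"{m[r,k]:3d}{'b' if b[r,k] else ' '}" for k in range(22))) for r in range(0,32,1)]
print('cols from',321,312)
for f,z in((proj,.110),(proj,.048),(proj,0.008)): print(z,f(s,[.53,.093,z]),f(t,[.53,.093,z]))
E
```

```text
s
193  81  114  124  120  120  141  162  172  183  179  173  150  121  107  113  115  112  108  107  103  104  104 
194  95  117  127  128  125  129  140  150  158  156  141  124  112  112  119  116  113  105  101   95   99  110 
195 113  126  127  129  130  130  126  121  122  115  107  104  106  111  111  107   98   91   96  108  122  133 
196 125  129  128  129  125  123  113  100   92   87   78   84   92   96   92   90   96  106  121  129  143  145 
197 124  124  126  125  119  113   98   82   70   62   60   67   69   70   88  104  117  126  136  142  140  132 
198 123  124  121  120  112  103   88   67   58   55   55   54   55   73  100  123  132  130  135  126  118  108 
199 122  124  125  123  110   98   74   58   51   50   53   52   52   73  110  133  130  119  121  126  112   99 
200 128  125  119  112  100   84   65   53   49   51   49   47   48   67  104  126  125  116  123  137  136  123 
201 123  113  102   94   93   89   70   46   38   39   44   42   38   50   84  115  126  129  133  151  157  153 
202  95   87   99  110  121  113   84   48   29   30   33   27   24   41
[... 5714 characters left out ...]
155  158  160  163  162  159 
233 153  149  149  153  156  159  158  152  151  153  154  156  157  157  159  159  159  159  161  160  163  163 
234 152  152  151  153  153  154  158  159  159  159  156  154  157  160  160  162  163  161  160  158  154  157 
235 155  158  158  158  159  160  157  158  162  165  166  161  158  156  157  159  161  159  157  155  153  152 
236 154  157  160  161  159  160  162  161  162  162  161  161  160  158  156  153  154  157  158  156  154  153 
cols from 321 312
0.11 [[335.4956493  199.44044887]] [[323.42815193 214.03661596]]
0.048 [[334.80561497 211.68408098]] [[323.26868014 219.98573292]]
0.008 [[334.38239862 219.19342532]] [[323.17115327 223.62398592]]
```

```bash
python3 - <<'E'
from fit import *
s=shot('scene');t=shot('top');o=telemetry.get_obs()
a=atz(t,(322.0,211.3),.110);b=atz(s,(330.5,198.8),.110);print('tail',a,b,tri(s,(330.5,198.8),t,(322,211.3)))
# tube axis: torch body mid visible, z~.08 centre columns
print('body z.075',atz(t,(321.9,216.3),.065),atz(s,(330.6,206),.075))
print('foot', atz(t,(321.4,222.5),.008),atz(s,(330.6,220.5),.008))
x=(a+b)/2
print(o['tool_pos'],Rc(o['tool_rot']).T@(np.array([x[0],x[1],.16])-o['tool_pos']))
E
```

```text
tail [0.54004615 0.10155011 0.11      ] [0.53998199 0.10468912 0.11      ] [0.54276606 0.10229533 0.10486693]
body z.075 [0.53748227 0.10094508 0.065     ] [0.53869878 0.10400724 0.075     ]
foot [0.53299753 0.10150669 0.008     ] [0.53191232 0.10614158 0.008     ]
[ 0.52345932 -0.13933437  0.18482032] [0.07171111 0.23220054 0.02478849]
```

drive_tool(angular=[[0,0,0],[0,0,0],[0,0,0],[0,0,0],[0,0,0],[0,0,0],[0,0,0],[0,0,0],[0.016,0.042,0],[0,0,0],[0,0,0]], delta_pos=[[0.85,2.65,0],[0.85,2.95,0],[0.85,2.95,0],[0.85,2.95,0],[0.85,2.95,0],[0.85,2.95,0],[0.85,2.95,0],[0.85,2.95,0],[0,0,0],[0,0,2],[0,0,0]], gripper=[6,6,6,6,6,6,6,6,6,6,6])

```text
time_s: 11.35
tool_pos: [0.5416, 0.1023, 0.1629]
tool_rot: [-178.9, -2.6, 158.9]
force: [-0.2, 0.2, 0.4]
grip_width: 0.0601
grasp_force: 0.0
```

```bash
python3 - <<'E'
from fit import *
s=shot('scene');o=telemetry.get_obs();print(o['tool_pos'],o['tool_rot'])
Rt=Rc(o['tool_rot']);print(Rt[:,2],Rt.T@(np.array([.5385,.1023,.075])-o['tool_pos']))
cv2.imwrite('pics/s4c.png',cv2.resize(s['pixels'][160:240,280:390,::-1],None,fx=6,fy=6,interpolation=cv2.INTER_CUBIC))
E
```

```text
[0.5421932  0.1022587  0.16420775] [-178.9558499    -2.55132089  158.89950201]
[-4.80829933e-02 -9.78331149e-04 -9.98842865e-01] [-0.00051401  0.00033599  0.08928207]
```

View pics/s4c.png

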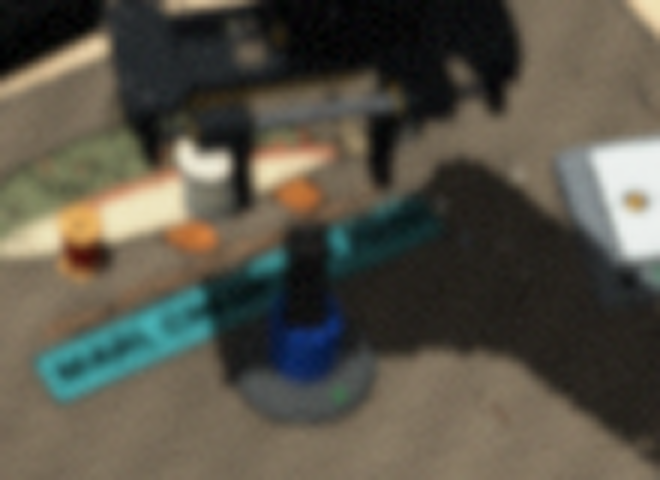

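The fingers straddle the torch tail (crop (308,235)). I descend and grip.

drive_tool(angular=[[0,0,0],[0,0,0],[0,0,0],[0,0,0],[0,0,0],[0,0,0],[0,0,0],[0,0,0],[0,0,0],[0,0,0],[0,0,0]], delta_pos=[[0,0,2],[0,0,2.5],[0,0,2.5],[0,0,1.4],[0,0,0.5],[0,0,0],[0,0,0],[0,0,0],[0,0,0],[0,0,0],[0,0,0]], gripper=[6,6,6,6,5,4,3,2,1.5,1.5,1.5], squeeze=30)

```text
time_s: 12.5
tool_pos: [0.5399, 0.1028, 0.0774]
tool_rot: [-179.1, -2.3, 158.9]
force: [-0.4, 0.8, 3.7]
grip_width: 0.0239
grasp_force: 29.9
```

drive_tool(angular=[[0,0,0],[0,0,0],[0,0,0],[0,0,0],[0,0,0],[0,0,0],[0,0,0],[0,0,0]], delta_pos=[[0,0,-0.5],[0,0,-1],[0,0,-2],[0,0,-3],[0,0,-3],[0,0,-3],[0,0,-1.5],[0,0,0]], gripper=[1.5,1.5,1.5,1.5,1.5,1.5,1.5,1.5], squeeze=45)

```text
time_s: 13.3
tool_pos: [0.5469, 0.1026, 0.219]
tool_rot: [-179.3, -2.2, 158.9]
force: [0.7, 0.3, -1.1]
grip_width: 0.0237
grasp_force: 44.9
```

```bash
python3 - <<'E'
from fit import *
s=shot('scene');o=telemetry.get_obs();print(o['tool_pos'],o['tool_rot'],o['qpos'],o['grip_width'])
Rt=Rc(o['tool_rot'])
for d in(.02,.04,.063): print(proj(s,o['tool_pos']+Rt@[0,0,d]))
P=np.array([.4856,-.1249,.064])
# target: tool rotated 45 deg about tool x from vertical with yaw kept
up=R.from_euler('xyz',[180,0,158.93],degrees=True)
G=up*R.from_rotvec([np.pi/4,0,0])
z=G.as_matrix()[:,2];print('z target',z)
lens=P-.06*z
rel=(R.from_matrix(Rt).inv()*G).as_rotvec();print('rotvec',rel)
tcp=lens-.063*z;print('tcp target',tcp,'delta in present tool',Rt.T@(tcp-o['tool_pos']), 'in upright', up.inv().apply(tcp-o['tool_pos']))
cv2.imwrite('pics/s5c.png',cv2.resize(s['pixels'][140:240,280:400,::-1],None,fx=5,fy=5,interpolation=cv2.INTER_CUBIC))
E
```

```text
[0.54580728 0.10247515 0.21691324] [-179.13156386   -2.35192793  158.90679405] [-31.72399201   9.41228342  20.98728801  97.10552459  -3.97661919
  76.58720355  59.00838201] 0.023509156404995384
[[331.03871957 178.85939249]]
[[331.00410208 183.47150419]]
[[330.96515387 188.6606006 ]]
z target [-0.25421073 -0.65983097 -0.70710678]
rotvec [ 0.77013905 -0.0389167   0.01601567]
tcp target [ 0.51686792 -0.04374079  0.15097413] delta in present tool [-0.02830517 -0.14583431  0.06705018] in upright [-0.02556131 -0.14684417  0.0659391 ]
```

View pics/s5c.png

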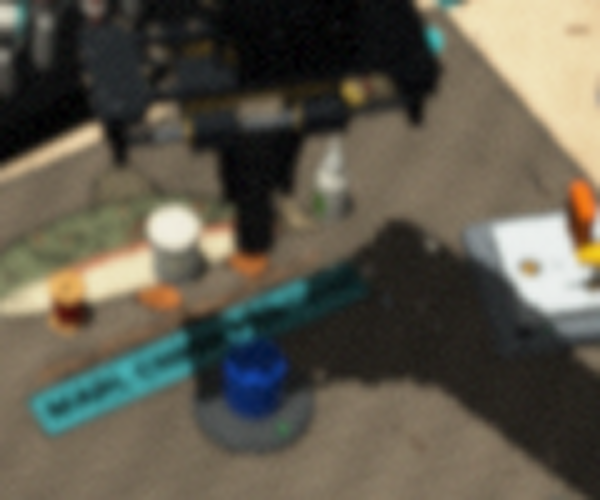

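The torch is out of the holder, lens at about (331,190), in line with the tool axis. Now I tilt it.

drive_tool(angular=[[0.05,-0.003,0.001],[0.09,-0.0045,0.002],[0.09,-0.0045,0.002],[0.09,-0.0045,0.002],[0.09,-0.0045,0.002],[0.09,-0.0045,0.002],[0.09,-0.0045,0.002],[0.09,-0.0045,0.002],[0.09,-0.0045,0.001],[0,0,0],[0,0,0]], delta_pos=[[0,0,0],[0,0,0],[0,0,0],[0,0,0],[0,0,0],[0,0,0],[0,0,0],[0,0,0],[0,0,0],[0,0,0],[0,0,0]], gripper=[1.5,1.5,1.5,1.5,1.5,1.5,1.5,1.5,1.5,1.5,1.5])

```text
time_s: 14.45
tool_pos: [0.545, 0.1024, 0.2147]
tool_rot: [-134.9, -0.2, 158.9]
force: [-0.0, 0.0, -0.8]
grip_width: 0.0233
grasp_force: 44.9
```

```bash
cat > aim.py <<'E'
from h import *
o=telemetry.get_obs();Rt=Rc(o['tool_rot']);z=Rt[:,2]
P=np.array([.4856,-.1249,.064]);tcp=P-(.06+.063)*z
print(o['tool_pos'],o['tool_rot'],o['qpos'],o['grip_width'],'z',z,'tilt',np.degrees(np.arccos(-z[2])))
print('delta tool',Rt.T@(tcp-o['tool_pos']),tcp)
E
python3 aim.py
```

```text
[0.54496382 0.10240527 0.21474577] [-134.89255453   -0.18235272  158.94604397] [-44.22392224  32.02888068  20.38946206  80.90931163  20.0683317
 101.92002848  43.76910415] 0.023345003866967237 z [-0.25659817 -0.6603315  -0.70577594] tilt 45.10773456213675
delta tool [-0.02673752 -0.058036    0.14872222] [ 0.51716158 -0.04367922  0.15081044]
```

drive_tool(angular=[[0,0,0],[0,0,0],[0,0,0],[0,0,0],[0,0,0],[0,0,0],[0,0,0],[0,0,0],[0,0,0]], delta_pos=[[-0.6,-1.4,1],[-0.7,-1.6,2],[-0.7,-1.6,2.5],[-0.7,-1.2,2.5],[0,0,2.5],[0,0,2],[0,0,1],[0,0,0],[0,0,0]], gripper=[1.5,1.5,1.5,1.5,1.5,1.5,1.5,1.5,1.5])

```text
time_s: 15.35
tool_pos: [0.522, -0.0347, 0.1631]
tool_rot: [-135.1, 0.0, 158.9]
force: [0.2, -0.0, -0.6]
grip_width: 0.0237
grasp_force: 44.9
```

```bash
python3 aim.py; python3 - <<'E'
from h import *
s=shot('scene');t=shot('top');o=telemetry.get_obs();Rt=Rc(o['tool_rot'])
for p in(s,t):print(proj(p,[o['tool_pos']+Rt@[0,0,d] for d in(-.035,.03,.063)]+[[.4856,-.1249,.064]]))
f=lambda p,x,y:cv2.resize(p['pixels'][y:y+60,x:x+110,::-1],None,fx=5,fy=5,interpolation=cv2.INTER_CUBIC)
cv2.imwrite('pics/st6.png',np.vstack([f(s,330,150),f(t,310,195)]))
E
```

```text
[ 0.52200919 -0.03471517  0.16311303] [-1.35062155e+02  9.46029773e-03  1.58891902e+02] [-38.66294497  26.60043452  23.23695853  95.70097477  24.65586716
  88.82104463  46.75925553] 0.023744382747991576 z [-0.25426399 -0.65898788 -0.70787343] tilt 44.93784576034026
delta tool [0.00150446 0.00116963 0.01584774] [ 0.51687447 -0.04384449  0.15106843]
[[365.31489437 168.98597087]
 [378.61736328 177.01458365]
 [385.10375182 180.92939844]
 [399.55170067 190.06358174]]
[[350.15881205 212.14924739]
 [359.18024255 223.31083714]
 [363.63450812 228.82179076]
 [373.35485151 241.51413369]]
```

View pics/st6.png

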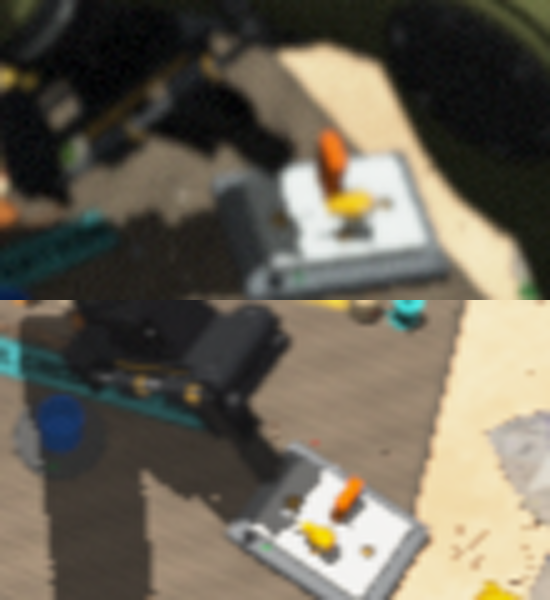

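```bash
python3 - <<'E'
from h import *
s=shot('scene');t=shot('top')
c=s['pixels'][164:186,368:394].max(2).astype(int);print('s cols 368');[print(164+r,*c[r]) for r in range(22)]
c=t['pixels'][212:234,346:372].max(2).astype(int);print('t cols 346');[print(212+r,*c[r]) for r in range(22)]
E
```

```text
s cols 368
164 41 40 67 97 104 92 88 101 112 115 118 121 121 124 127 131 127 123 125 141 177 214 231 239 238 239
165 39 35 45 74 91 88 80 88 108 113 116 122 123 125 126 127 127 123 117 118 139 179 218 233 238 238
166 29 25 28 42 56 56 53 68 88 107 115 118 124 127 128 130 126 123 121 116 119 144 189 224 235 237
167 23 18 16 20 24 26 24 36 60 83 101 117 120 123 130 127 128 123 119 117 114 121 156 200 228 235
168 20 14 20 15 16 14 12 17 31 52 75 98 115 126 127 124 123 125 120 114 116 114 127 168 207 231
169 16 19 19 16 13 10 12 11 11 21 44 71 103 120 125 124 122 119 121 116 117 117 118 138 175 210
170 17 18 18 14 15 14 13 13 11 9 20 49 85 112 119 123 119 115 118 119 118 117 118 119 138 172
171 17 16 14 15 12 14 14 12 8 8 14 34 70 103 119 119 119 114 115 116 119 122 121 121 122 140
172 16 17 17 16 12 17 9 14 8 10 1 18 54 90 112 114 113 111 110 114 120 121 125 123 122 120
173 15 16 18 18 16 16 18 15 16 10 9 16 36 72 97 111 109 108 111 115 119 125 126 124 124 120
174 16 20 17 15 16 16 16 15 16 17 12 13 27 52 82 96 106 106 107 111 119 122 126 126 127 126
175 12 13 14 17 16 14 16 16 15 17 15
[... 2271 characters left out ...]
01 131 154 156
226 62 63 63 63 63 63 63 62 63 63 64 57 45 38 37 38 39 37 38 46 59 67 73 88 108 136
227 63 63 63 65 64 64 64 65 63 63 63 62 53 43 36 38 37 39 37 39 49 63 73 88 105 114
228 64 65 63 63 63 63 65 64 65 63 63 61 58 51 38 36 38 37 39 45 54 65 85 104 112 113
229 64 65 65 63 62 62 62 62 62 62 61 61 61 57 49 38 34 38 39 48 59 78 99 110 112 113
230 64 63 61 63 63 62 62 61 60 61 62 61 61 60 55 46 36 37 46 55 71 93 108 112 111 112
231 63 62 60 61 62 62 62 62 60 60 62 60 61 62 61 55 47 48 54 63 85 104 111 112 112 112
232 62 62 61 60 59 59 61 62 63 62 63 62 62 63 62 63 64 68 69 81 99 110 112 112 112 113
233 67 62 68 69 63 63 68 70 64 65 66 66 65 64 63 66 70 71 77 94 107 107 105 107 112 137
```

```bash
cat > tf.py <<'E'
from fit import *
from scipy.optimize import minimize
def cyl(z0,z1,r=.013,n=24):
    a=np.linspace(0,2*np.pi,n,endpoint=False)
    return np.vstack([np.c_[r*np.cos(a),r*np.sin(a),np.full(n,z)] for z in(z0,z1)])
def hull(p,P,k=8):
    q=(proj(p,P)-[330-.5,150-.5])*k-.5
    m=np.zeros((100*k,90*k),np.uint8);cv2.fillPoly(m,[np.round(cv2.convexHull(q.astype(np.float32))*16).astype(int)],255,shift=4)
    return cv2.resize(m,(90,100),interpolation=cv2.INTER_AREA)/255.
def fitt(Z0=.028):
    s=shot('scene');t=shot('top');o=telemetry.get_obs();Rt=Rc(o['tool_rot']);T=o['tool_pos']
    D=[]
    for p,dk,bg in((s,18,90),(t,37,62)):
        m=p['pixels'][150:250,330:420].astype(float).max(2);soft=np.clip((bg-m)/(bg-dk),0,1)
        B=np.array([[x,y,z] for x in(-.025,.025) for y in(-.025,.025) for z in(Z0,.083)])
        D.append((p,soft,hull(p,B@Rt.T+T)>.99))
    def model(v,z0,z1): # v: xoff,yoff(shift),about x,about y,lens z
        return (cyl(z0,z1)@R.from_rotvec([v[2],v[3],0]).as_matrix().T+[v[0],v[1],0])@Rt.T+T
    def f(v):
        e=0
        for i,(p,soft,W) in enumerate(D):
            d=v[5+2*i:7+2*i]
            pp=dict(p);pp['mtx']=np.array(p['mtx'])+[[0,0,d[0]],[0,0,d[1]],[0,0,0]]
            e+=(W*(hull(pp,model(v,0.0,v[4]))-soft)**2).sum()
        return e+(np.array(v[5:])**2).sum()*2+(v[0]/.003)**2+(v[1]/.001)**2+(v[2]/.03)**2+(v[3]/.1)**2+((v[4]-.063)/.004)**2
    v0=np.array([0,0,0,0,.063,0,0,0,0]);S=np.vstack([v0]+[v0+np.eye(9)[i]*[.003,.002,.05,.05,.004,.5,.5,.5,.5][i] for i in range(9)])
    r=minimize(f,v0,method='Nelder-Mead',options=dict(initial_simplex=S,maxiter=3000,maxfev=3000))
    v=r.x;print(np.round(v,4),'cost',f(v0),r.fun)
    rt=Rt@R.from_rotvec([v[2],v[3],0]).as_matrix();z=rt[:,2];lens=T+Rt@[v[0],v[1],0]+z*v[4]
    P=np.array([.4856,-.1249,.064])
    print('tilt',np.degrees(np.arccos(-z[2])),'lens',lens,'dist',np.linalg.norm(P-lens),'aim err deg',np.degrees(np.arccos(z@(P-lens)/np.linalg.norm(P-lens))),'popper in torch',rt.T@(P-lens),'in tool from lens',Rt.T@(P-lens))
fitt()
E
python3 tf.py
```

```text
[-0.0016  0.0003 -0.0005  0.0189  0.0592 -0.1359 -0.0871 -0.0419  0.205 ] cost 25.98366258276731 18.62962341447338
tilt 44.98802674952393 lens [ 0.50753568 -0.07301198  0.12030174] dist 0.07964563235650905 aim err deg 0.23236938667978754 popper in torch [ 3.21360798e-04 -3.26070388e-05  7.96449774e-02] in tool from lens [1.82905421e-03 1.01298227e-05 7.96246269e-02]
```

drive_tool(angular=[[0,0,0],[0,0,0],[0,0,0],[0,0,0],[0,0,0],[0,0,0]], delta_pos=[[0.07,0.05,0.5],[0,0,0.8],[0,0,0.5],[0,0,0],[0,0,0],[0,0,0]], gripper=[1.5,1.5,1.5,1.5,1.5,1.5])

```text
time_s: 16.25
tool_pos: [0.5166, -0.0457, 0.1492]
tool_rot: [-135.0, -0.0, 158.9]
force: [0.3, 0.2, -2.0]
grip_width: 0.0239
grasp_force: 44.9
```

```bash
python3 tf.py; python3 - <<'E'
from fit import *
s=shot('scene');t=shot('top');o=telemetry.get_obs();print(o['time_s'],o['tool_pos'],o['grip_width'],o['force'],np.abs(o['joint_velocities']).max())
yel=lambda c:((c[...,0]>150)&(c[...,1]>.6*c[...,0])&(c[...,2]<.45*c[...,0]))*1.
P=[.4856,-.1249,.064];print('popper',cent(s,399,190,7,yel),proj(s,P),cent(t,373,241,6,yel),proj(t,P))
f=lambda p,x,y:cv2.resize(p['pixels'][y:y+60,x:x+110,::-1],None,fx=5,fy=5,interpolation=cv2.INTER_CUBIC)
cv2.imwrite('pics/st7.png',np.vstack([f(s,330,150),f(t,310,195)]))
E
```

```text
[-0.0012  0.0005 -0.0052  0.0154  0.0586  0.0124  0.042   0.0976  0.0868] cost 27.897807473621256 18.87460864990722
tilt 44.726807446775375 lens [ 0.50225012 -0.08389354  0.1072299 ] dist 0.06186744288572798 aim err deg 0.9648014071593202 popper in torch [-0.00018747 -0.00102473  0.06185867] in tool from lens [ 0.00076312 -0.00070164  0.06185876]
16.45 [ 0.5166154  -0.04568592  0.14918246] 0.02379523509796696 [ 0.21089586 -0.05110208 -0.48275956] 0.11054971194625925
popper [399.18518519 190.22222222] [[399.55170067 190.06358174]] [373.5 241.5] [[373.35485151 241.51413369]]
```

View pics/st7.png

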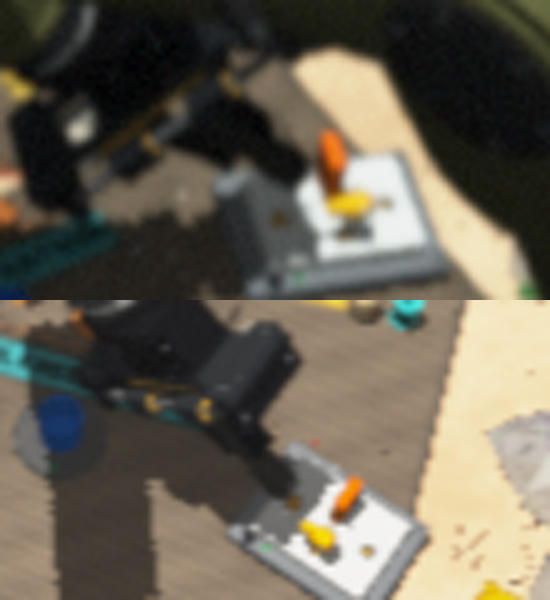

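The torch (lens at about (389,182) in the scene view) points at the popper at about 45°, from about 6 cm. The carrier is still home and nothing else is touched. I hand the job in.

```bash
python3 -c "
from cell import env
print(env.sign_off())"
```

```text
the job is handed in; nothing more can be done
None
```

I handed the job in at about 16.5 s: the carrier is home on both pegs and released, and the gripper is steadily holding the torch at about 45°, its lens about 6 cm from the popper and aimed within about 1° of it by my image fit; the sign-off returned no verdict.

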